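# Trip test of the tea boiler's shut-off

### The job

Test the tea boiler's safety shut-off: with the mallet, not the gripper, give the sprung test pin on the grey unit a brisk blow straight down, so that the shut-off lever trips and drops. Then stand the mallet back head-down on its cork mat and lift the lever back up until it rests, fully set, against its rear stop. Leave the jars, mug, takeaway cup and spoon where they are.

Things in the scene. Friction and masses are not known exactly. Their poses are not given: they have to be found in the camera images.
- shutoff: fixed grey metal box 120 x 190 x 75 mm (x, y, z), two copper pipes at its back (+x). Origin at the centre of its underside, on the table, z up; its front is its -x side. On its top: a steel test pin at x = -30, y = -55 mm, a drop lever hinged at x = 0, y = +55 mm, and a brass plug 8 mm high at x = 40, y = -70 mm, to be ignored
- test_pin (a joint): travel of the sprung test pin: 0 up (its rest), 0.014 m fully down. It takes 2 to 8 N, trips the lever at about 10 mm and springs back by itself
- pin_top (a point): centre of the top of the test pin's flat steel head (26 mm across, 10 mm thick); at rest 109 mm above the table, 34 mm above the top of the box; goes down with the pin
- trip_lever (a joint): angle of the lever: 0 set, standing up and leaning back 0.2 rad beyond upright (towards the box's +x) against its rear stop, where gravity holds it; 1.75 tripped, level and pointing to the box's -x. Beyond 0.2 rad it falls to the tripped side. It weighs 0.13 kg
- lever_hinge (a point): a point on the lever's hinge axis, in the lever's mid-plane; the axis is parallel to the box's y, 90 mm above the table, above the box's centre line x = 0
- lever_knob (a point): centre of the black cylindrical knob on the lever's end, 28 mm in diameter and 34 mm long along the box's y, 120 mm from the hinge axis; the lever is a 10 mm steel rod
- mallet: mallet, 0.32 kg: black round head 50 mm across, 76 mm tall, a flat face at each end, steel bands; straight wooden handle 20 mm wide (y), 22 mm high (z). Origin at the centre of the lower face, z up the head's axis; the handle runs along -x to 175 mm from the axis, its mid-line 38 mm above the lower face; centre of mass 12 mm from the axis. Starts standing on its lower face on the mat
- mat: fixed light brown cork mat 130 x 130 mm, 5 mm thick. Origin at the centre of its underside on the table
- jar_mid: jam jar with brass-coloured cap, 60 mm diameter, 85 mm tall, between the unit and the mat; origin at the centre of its underside
- jar_far: jam jar, 68 mm diameter, 95 mm tall, further from the robot; origin at the centre of its underside
- jar_side: jam jar, 68 mm diameter, 95 mm tall, at the right; origin at the centre of its underside
- mug: white mug, 80 mm diameter, 90 mm tall, handle at its +y; origin at the centre of its underside
- takeaway_cup: card takeaway cup with white lid, 82 mm diameter, 104 mm tall, at the left; origin at the centre of its underside
- spoon: steel spoon 150 mm long, lying flat along its x; origin at its middle, on the table
There are look-alikes about, which are no part of the job. Leave any pink or yellow look-alike of the mallet alone. Of the things that look like the mat, take the one that is farthest to the robot's right at the start.

How it is judged:
On the way, in this order (a step that is already met when the one before it is completed fails the run):
1. the held mallet knocks the test pin down: more than 6 mm down and still moving down faster than 0.05 m/s, with the mallet against it, the lever not yet dropped and the fingers off the unit (value of joint test_pin above 0.006 m and velocity of joint test_pin above 0.05 m/s and contact force between mallet and shutoff above 0.3 N and value of joint trip_lever below 0.6 rad and contact force between each of the fingers, the arm and shutoff below 0.3 N).
2. the lever has dropped (beyond 1.4 rad), untouched by the robot (value of joint trip_lever above 1.4 rad and contact force between each of the fingers, the arm and shutoff below 0.3 N), for 0.1 s.
At the end, for the whole second after the job is handed in: The lever is set again (joint under 0.08 rad), the pin is up (less than 3 mm down), and the mallet stands at rest head-down on the mat: its origin within 48 mm of the mat's centre along each of the mat's axes, under 12 mm above the table, tilted less than 0.12 rad (value of joint trip_lever below 0.08 rad and value of joint test_pin below 0.003 m and x of mallet in the frame of mat between -0.048 and 0.048 m and y of mallet in the frame of mat between -0.048 and 0.048 m and height (world z) of mallet below 0.012 m and angle between mallet's own z axis and vertical below 0.12 rad and linear speed of mallet below 0.03 m/s and angular speed of mallet below 0.2 rad/s); the robot touches nothing.
It fails at once if a jar is shifted by more than 40 mm or tipped over (distance of any of jar_mid, jar_far, jar_side from where it was at the start of the episode above 0.04 m or angle between any of jar_mid, jar_far, jar_side's own z axis and vertical above 0.6 rad).
It fails at once if the mug or the takeaway cup is shifted by more than 40 mm or tipped over (distance of any of mug, takeaway_cup from where it was at the start of the episode above 0.04 m or angle between any of mug, takeaway_cup's own z axis and vertical above 0.6 rad).
It fails at once if the spoon is shifted by more than 40 mm (distance of spoon from where it was at the start of the episode above 0.04 m).
It also fails if it takes over 72 s, if anything falls off the work surface, if the arm or the gripper's body presses on something with over 40 N, if the wrist force passes 120 N, or if a joint passes its speed limit or range.

### The arm

A 6-joint arm with a two-finger parallel gripper is mounted at the origin on the work surface. World frame = base frame: x ahead of the robot, y to its left, z up, the work surface at z = 0. Lengths are in m, angles in rad, forces in N, time in s.
With the tool pointing down it reaches from about 0.3 to 0.875 m from the base axis. Payload 6.4 kg.
Tool frame: the origin (TCP) lies on the centre line of the jaws, within the pads' length; the fingertips stand 11 mm ahead of it and the grasp point (between the pads) lies 8 mm behind it; z points along the fingers, y is the line along which they close (so a half turn about z gives the same grasp; the last joint's range is limited). The gripper opens to 88 mm and grips with 3 to 60 N. Pads are 18 mm wide; open, the fingers measure 123 mm over their backs; the gripper's body (75 mm by 187 mm) begins 45 mm behind the grasp point.
Start: joints at [-1.452, 0.181, 1.607, -0, 1.354, -0.206], TCP at [0.184, -0.545, 0.25] pointing down, gripper open.
Joint ranges: [-2.99, 2.99], [-0.89, 2.07], [0.3, 2.58], [-1.14, 4.28], [0, 2.63], [-3.12, 3.12]. Speed limits (rad/s): [2.57, 2.57, 3.01, 3.14, 3.14, 3.14].

### API

Orientations are given as a unit quaternion [x, y, z, w].
In Python, from bench import * gives the robot as it stands.
- The arm moves only by the tool servo_tool, never from a script. Its argument "targets" is a list of rows, each an object with "claw": the finger opening in mm, from 0 to 88.1; "dp": the shift along the tool's x, y, z as a fraction of full scale, a list of three; "twist": the turn about the tool's z as a fraction of full scale. In form: [{"claw": claw, "dp": [x, y, z], "twist": twist}, ...]. A call has 1 to 20 rows; each row shifts and turns the commanded pose from where the row before left it, along the tool's axes as they then stand; what a row does not reach is not made up. Full scale, the value 1, is 30 cm for a shift and pi/2 rad for a turn. A row lasts 1/12 s, in which the tool goes at most 41.7 mm and 7.16 degrees, less where a joint would pass 70% of its speed; a pose out of reach is approached as far as the arm can. A call with a number of a shift or a turn outside -1 to 1 is refused whole. A call with a gripper value outside its range is refused whole. The fingers move at their own pace and stop on an object; the grip force is fixed at half the most. Time passes only in rows, so rows that do not move let the fingers close. It gives the time, the measured TCP pose, the force, the opening and the grip force at its end, in the units of the state.
- observe(): the state, without advancing time (a new reading comes with each control period).
- grab_frame(name): name is "scene" or "side" or "wrist"; returns the picture (420x560x3 uint8, blue, green, red); there is no depth.
- calibration(name): a dict with "camera_matrix" (3x3 intrinsics, pixels), "extrinsics" (4x4, takes a point from camera to world coordinates). Camera axes: x right, y up, looking along -z (the intrinsics and any distortion apply to the point x, -y, -z); pixel columns grow to the right and rows downward; lengths in m; the calibration is good to about 2 mm. A picture is of the moment at which its call begins: read the wrist's pose just before it. calibration takes no time and is no camera call; for the wrist camera it gives the pose at the moment of the call.
- finish_job(): hands the job in; it is judged then, once.
Trained networks look in the newest picture that a camera, given by its name, has taken for a name from the list of things; names that differ only in an ending like _2 or _b are one class to them, and where a whole thing is asked for, a point or a joint stands for the part that bears it (a point fixed in the world has none). Each returns a list of dicts, best first, with "p" (0 to 1); they miss things now and then, are a little off and sometimes report something else, mostly with a low value. They report only what shows in the picture. A call takes as long as a camera call. They do not tell look-alikes from the thing itself.
- boxes_of(label, camera): "position" ([row, column] as shares, 0 to 1, of the picture: columns of its width, rows of its height, amid what is visible of it).
The state is a dict: "time": time; "qpos": joint angles; "dq": joint speeds; "effort": joint torques, N m; "eef_pos": TCP position; "tool_rot": TCP orientation; "wrist_force": force on the tool from outside, world axes, zero at the start; "ft_torque": the same for the moment, N m; "gripper_width": finger opening in m; "grasp_force": force on a finger pad.
Only numpy, scipy, OpenCV 4.12 (cv2) and the standard library are available. Lean on these libraries where they do the work, as an engineer would, in place of code of your own. Each camera call takes 0.05 s, during which the arm holds its last target. There are 200 camera calls.

## Working session

There is one attempt and no reset: what is moved stays moved. The work goes in short steps, Python scripts to look and compute and a tool call to move; the robot and the scene stay as the last step left them, time stands still between calls to the robot, and variables do not carry over. Pictures are saved under pics/ and viewed, at most 12 in all, crops included, and the job is handed in when it is done.

Besides the shell and the picture viewer there is one more tool, called after "Call:" as name(argument=value, ...) on one line, values as JSON. servo_tool: Moves the arm, as the interface text tells. Its arguments: {"type":"object","properties":{"targets":{"type":"array"}},"required":["targets"]}

```bash
mkdir -p pics; cat > h.py <<'E'
from bench import *
import numpy as np, cv2
from scipy.spatial.transform import Rotation as R
def ray(cam,u,v):
    c=calibration(cam);K=np.array(c["camera_matrix"]);E=np.array(c["extrinsics"])
    d=np.linalg.inv(K)@[u,v,1];d=E[:3,:3]@[d[0],-d[1],-d[2]]
    return E[:3,3],d/np.linalg.norm(d)
def atz(cam,u,v,z):
    o,d=ray(cam,u,v);return o+d*(z-o[2])/d[2]
def tri(*rays):
    A=np.zeros((3,3));b=np.zeros(3)
    for o,d in rays:
        P=np.eye(3)-np.outer(d,d);A+=P;b+=P@o
    x=np.linalg.solve(A,b);return x,[round(float(np.linalg.norm((np.eye(3)-np.outer(d,d))@(x-o))),4) for o,d in rays]
def proj(cam,p):
    c=calibration(cam);K=np.array(c["camera_matrix"]);E=np.array(c["extrinsics"])
    q=E[:3,:3].T@(np.array(p)-E[:3,3]);w=K@[q[0],-q[1],-q[2]];return w[:2]/w[2]
E
python3 - <<'E'
from h import *
import os
print([f for f in os.listdir('.')])
for c in ["scene","side","wrist"]:
    im=grab_frame(c);cv2.imwrite(f"pics/{c}0.png",im)
    k=calibration(c);print(c,{a:(np.round(b,3).tolist()) for a,b in k.items()})
for l in ["mallet","mat","pin_top","lever_knob","lever_hinge","shutoff","jar_mid","mug","takeaway_cup","spoon"]:
  for c in ["scene","side"]:
    print(l,c,[(round(b["position"][1]*560),round(b["position"][0]*420),round(b["p"],2)) for b in boxes_of(l,c)[:5]])
print(observe())
E
```

```text
['pics', 'h.py']
scene {'camera_matrix': [[436.792, 0.0, 273.473], [0.0, 436.792, 207.336], [0.0, 0.0, 1.0]], 'extrinsics': [[-0.893, -0.383, 0.238, 0.826], [0.451, -0.768, 0.455, 0.679], [0.009, 0.514, 0.858, 1.306], [0.0, 0.0, 0.0, 1.0]]}
side {'camera_matrix': [[415.911, 0.0, 282.934], [0.0, 415.911, 215.354], [0.0, 0.0, 1.0]], 'extrinsics': [[0.928, 0.247, -0.28, 0.05], [-0.373, 0.645, -0.667, -0.992], [0.016, 0.723, 0.691, 1.223], [0.0, 0.0, 0.0, 1.0]]}
wrist {'camera_matrix': [[347.204, 0.0, 274.702], [0.0, 347.204, 210.072], [0.0, 0.0, 1.0]], 'extrinsics': [[0.319, 0.897, 0.307, 0.263], [-0.948, 0.302, 0.102, -0.518], [-0.001, -0.323, 0.946, 0.383], [0.0, 0.0, 0.0, 1.0]]}
mallet scene [(287, 245, 0.86), (229, 222, 0.73), (371, 290, 0.65), (309, 134, 0.65)]
mallet side [(278, 216, 0.94), (237, 202, 0.43)]
mat scene [(274, 271, 0.94), (410, 361, 0.89), (230, 222, 0.74)]
mat side [(285, 218, 0.81)]
pin_top scene [(218, 138, 0.59)]
pin_top side [(336, 291, 0.6)]
lever_knob scene [(222, 148, 0.72), (323, 345, 0.37)]
lever_knob side [(386, 337, 0.64), (333, 243, 0.59), (322, 233, 0.
[... 400 characters left out ...]
]
{'time': 1.15, 'qpos': array([-1.45227706e+00,  1.80777324e-01,  1.60697695e+00,  8.95999456e-07,
        1.35375844e+00, -2.06302551e-01]), 'dq': array([-0.00150582,  0.00232561,  0.00029885,  0.0010049 ,  0.00123876,
        0.0005509 ]), 'effort': array([-1.05545350e-03, -4.33844948e+01, -3.42181385e+01,  7.01755565e-02,
        3.10148683e-02, -2.14025158e-05]), 'eef_pos': array([ 0.18352562, -0.54496623,  0.24973838]), 'tool_rot': array([ 9.86840328e-01,  1.61697762e-01, -1.31673599e-06,  3.99512101e-05]), 'wrist_force': array([-0.70125122,  0.43780739, -0.65629875]), 'ft_torque': array([-0.00586392,  0.03202593, -0.03617223]), 'grasp_force': 0.0, 'gripper_width': 0.08815062084165842}
```

View pics/scene0.png

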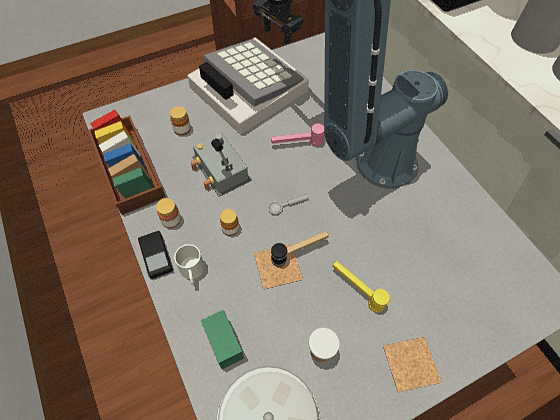

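View pics/side0.png

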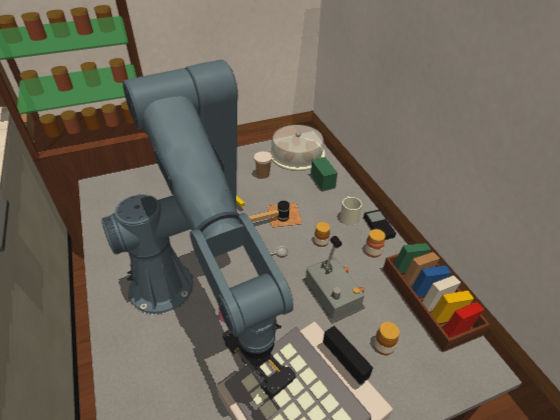

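The scene view shows the black mallet at (280,253), its wooden handle running to (328,236), on the mat at (277,267). The other mat, at (410,361), is on the robot's left, so the first mat is the right one. The box is at (220,165), the lever knob at (217,145), and the jars, mug, cup and spoon as labelled. Next, enlarged crops for measuring.

```bash
python3 - <<'E'
from h import *
a=cv2.imread("pics/scene0.png")[125:295,180:340];b=cv2.imread("pics/side0.png")[195:325,240:400]
a=cv2.resize(a,None,fx=3.5,fy=3.5,interpolation=cv2.INTER_CUBIC)[:, :]
b=cv2.resize(b,None,fx=5,fy=4.6,interpolation=cv2.INTER_CUBIC)
cv2.imwrite("pics/a.png",a);cv2.imwrite("pics/b.png",b);print(a.shape,b.shape)
for n,u,v,z in [("mat",277,267,.005),("mat2",410,361,.005),("headtop",279,249,.08),("handle end",328,237,.043),("box",222,165,.075),("jarmid",229,215,.085),("mug",188,255,.09),("cup",324,343,.104),("spoon",287,205,0),("ymal",379,300,.08),("base",387,170,0)]:
    print(n,np.round(atz("scene",u,v,z),3))
E
```

```text
(595, 560, 3) (598, 800, 3)
mat [0.555 0.194 0.005]
mat2 [0.346 0.624 0.005]
headtop [0.538 0.171 0.08 ]
handle end [0.368 0.189 0.043]
box [ 0.567 -0.207  0.075]
jarmid [ 0.628 -0.006  0.085]
mug [0.797 0.069 0.09 ]
cup [0.563 0.485 0.104]
spoon [ 0.417 -0.001 -0.   ]
ymal [0.352 0.447 0.08 ]
base [0.017 0.03  0.   ]
```

View pics/a.png

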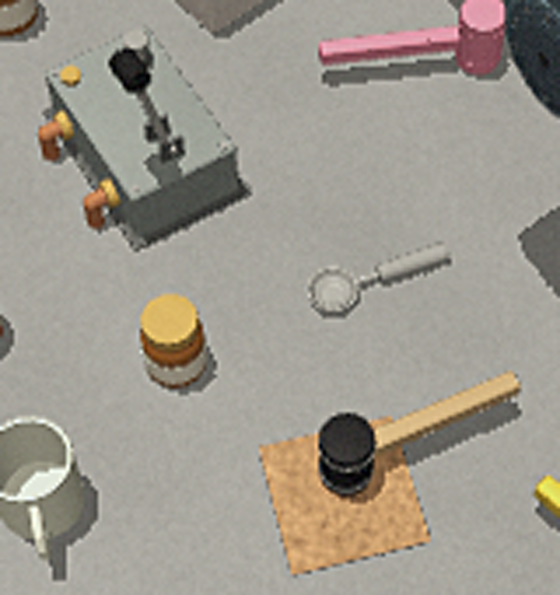

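View pics/b.png

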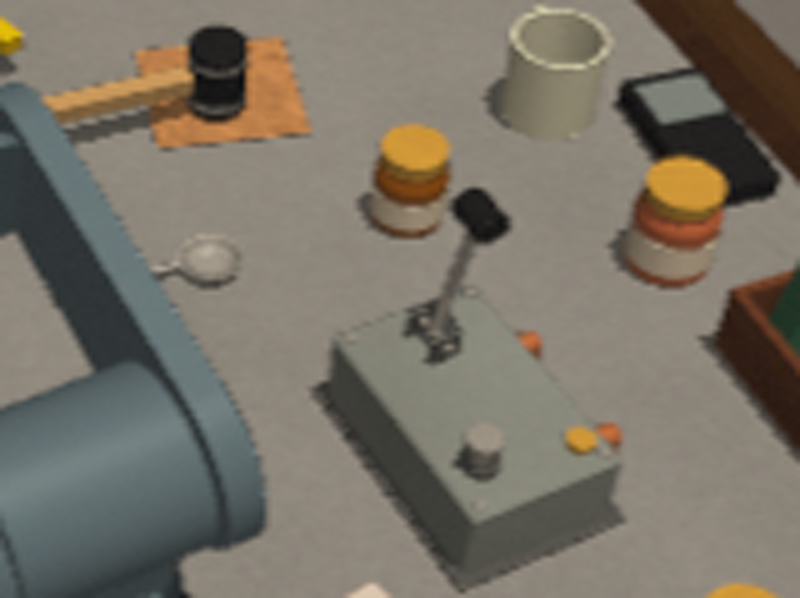

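Crop a: mallet head top at (347,434), handle end at (517,383), mat corners at (261,448), (429,540) and (295,574), pin head at (137,42) behind the knob at (130,70). Crop b: pin head at (484,438), knob at (482,215), head top at (217,45). Triangulating these.

```bash
python3 - <<'E'
from h import *
A=lambda x,y:ray("scene",180+(x+.5)/3.5-.5,125+(y+.5)/3.5-.5)
B=lambda x,y:ray("side",240+(x+.5)/5-.5,195+(y+.5)/4.6-.5)
def z(r,h): o,d=r;return o+d*(h-o[2])/d[2]
for n,a,b in [("headtop",(347,434),(217,45)),("pin",(137,42),(484,438)),("knob",(130,70),(482,215)),("boxFL",(238,150),(335,340)),("boxBL",(138,197),(470,292)),("boxBR",(48,78),(620,463)),("boxFR",(148,28),(468,520)),("jarcap",(171,319),(415,148)),("mug",(33,455),(560,43))]:
    p,e=tri(A(*a),B(*b));print(n,np.round(p,3),e)
m=[z(A(*q),.005) for q in [(261,448),(429,540),(295,574),(390,418)]];print(np.round(m,3),np.mean(m,0))
m=[z(B(*q),.005) for q in [(135,50),(285,38),(311,132),(160,148)]];print(np.round(m,3),np.mean(m,0))
for q in [(517,383),(380,438)]: print("handle",np.round(z(A(*q),.05),3))
for q in [(50,108),(190,83)]: print("handleB",np.round(z(B(*q),.043),3))
m=[z(A(*q),.075) for q in [(238,150),(138,197),(48,78),(148,28)]];print(np.round(m,3),np.mean(m,0))
print(R.from_quat(observe()["tool_rot"]).as_matrix().round(3))
E
```

```text
headtop [0.538 0.17  0.081] [0.0006, 0.0006]
pin [ 0.534 -0.304  0.105] [0.0002, 0.0002]
knob [ 0.578 -0.192  0.209] [0.0004, 0.0004]
boxFL [ 0.492 -0.161  0.07 ] [0.0018, 0.0018]
boxBL [ 0.603 -0.153  0.071] [0.0017, 0.0017]
boxBR [ 0.626 -0.333  0.066] [0.0008, 0.0008]
boxFR [ 0.508 -0.344  0.072] [0.0008, 0.0008]
jarcap [ 0.631 -0.006  0.083] [0.0004, 0.0004]
mug [0.795 0.067 0.087] [0.0021, 0.0021]
[[0.599 0.115 0.005]
 [0.502 0.266 0.005]
 [0.625 0.24  0.005]
 [0.476 0.142 0.005]] [0.55050057 0.19073627 0.005     ]
[[0.5   0.267 0.005]
 [0.629 0.236 0.005]
 [0.599 0.111 0.005]
 [0.474 0.137 0.005]] [0.55053707 0.18775899 0.005     ]
handle [0.367 0.181 0.05 ]
handle [0.506 0.174 0.05 ]
handleB [0.395 0.181 0.043]
handleB [0.513 0.17  0.043]
[[ 0.492 -0.157  0.075]
 [ 0.602 -0.149  0.075]
 [ 0.627 -0.326  0.075]
 [ 0.509 -0.341  0.075]] [ 0.55752647 -0.24342693  0.075     ]
[[ 0.948  0.319  0.   ]
 [ 0.319 -0.948 -0.   ]
 [-0.     0.    -1.   ]]
```

Call:
servo_tool(targets=[{"claw": 88, "dp": [0, 0, -0.033], "twist": 0.065}, {"claw": 88, "dp": [0, 0, -0.033], "twist": 0.065}, {"claw": 88, "dp": [0, 0, -0.033], "twist": 0.065}, {"claw": 88, "dp": [0, 0, -0.033], "twist": 0.065}, {"claw": 88, "dp": [0.03, -0.103, 0], "twist": 0}, {"claw": 88, "dp": [0.03, -0.103, 0], "twist": 0}, {"claw": 88, "dp": [0.03, -0.103, 0], "twist": 0}, {"claw": 88, "dp": [0.03, -0.103, 0], "twist": 0}, {"claw": 88, "dp": [0.03, -0.103, 0], "twist": 0}, {"claw": 88, "dp": [0.03, -0.103, 0], "twist": 0}, {"claw": 88, "dp": [0.03, -0.103, 0], "twist": 0}, {"claw": 88, "dp": [0.03, -0.103, 0], "twist": 0}, {"claw": 88, "dp": [0.03, -0.103, 0], "twist": 0}, {"claw": 88, "dp": [0.03, -0.103, 0], "twist": 0}, {"claw": 88, "dp": [0.03, -0.103, 0], "twist": 0}, {"claw": 88, "dp": [0.03, -0.103, 0], "twist": 0}, {"claw": 88, "dp": [0.03, -0.103, 0], "twist": 0}, {"claw": 88, "dp": [0.03, -0.103, 0], "twist": 0}, {"claw": 88, "dp": [0.03, -0.103, 0], "twist": 0}, {"claw": 88, "dp": [0.03, -0.103, 0], "twist": 0}])

```text
time: 2.82
eef_pos: [0.3686, -0.0628, 0.2897]
tool_rot: [0.999, -0.042, 0.001, 0.0]
wrist_force: [0.8, -0.4, -0.5]
gripper_width: 0.088
grasp_force: 0.0
```

Call:
servo_tool(targets=[{"claw": 88, "dp": [0.03, -0.103, 0], "twist": 0}, {"claw": 88, "dp": [0.03, -0.103, 0], "twist": 0}, {"claw": 88, "dp": [0.03, -0.103, 0], "twist": 0}, {"claw": 88, "dp": [0.03, -0.103, 0], "twist": 0}, {"claw": 88, "dp": [0.03, -0.103, 0], "twist": 0}, {"claw": 88, "dp": [0.03, -0.103, 0], "twist": 0}, {"claw": 88, "dp": [0.0, -0.103, 0], "twist": 0}, {"claw": 88, "dp": [0, -0.05, 0], "twist": 0}, {"claw": 88, "dp": [0, 0, 0], "twist": 0}, {"claw": 88, "dp": [0, 0, 0], "twist": 0}])

```text
time: 3.65
eef_pos: [0.4412, 0.1622, 0.2892]
tool_rot: [0.999, -0.041, -0.0, 0.0]
wrist_force: [0.3, 0.5, -0.5]
gripper_width: 0.0878
grasp_force: 0.0
```

```bash
python3 - <<'E'
from h import *
s=observe();print(s["time"],s["eef_pos"],np.degrees(R.from_quat(s["tool_rot"]).as_matrix()[:2,0]))
x=R.from_quat(s["tool_rot"]).as_matrix();print("yaw",np.degrees(np.arctan2(x[1,0],x[0,0])))
cv2.imwrite("pics/w1.png",grab_frame("wrist"))
print(proj("wrist",[.538,.17,.081]),proj("wrist",[.364,.184,.054]))
E
```

```text
3.65 [0.44120007 0.16216727 0.28917974] [57.10647294 -4.65368095]
yaw -4.658813184715151
[255.80649781  77.96307941] [259.99389305 239.97809603]
```

View pics/w1.png

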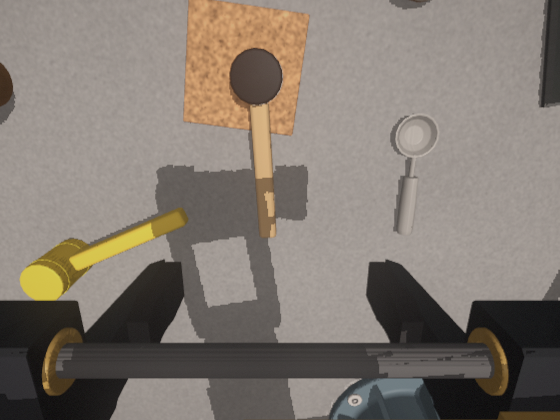

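The wrist view shows the head top at (256,76), within 2 px of the projected position. The handle midline runs from (260,106) to (268,237). Mat corners are at about (308,14), (293,135), (183,122) and (190,0).

```bash
python3 - <<'E'
from h import *
h=atz("wrist",256,76,.081);a=atz("wrist",260,106,.054);b=atz("wrist",267.5,237,.054)
print(h,a,b,np.degrees(np.arctan2(a[1]-b[1],a[0]-b[0])),np.degrees(np.arctan2(h[1]-b[1],h[0]-b[0])))
m=np.array([atz("wrist",*q,.005) for q in [(308,14),(293,135),(183,122),(190,0)]]);print(m.round(3),m.mean(0))
# two-camera height of handle end
u=proj("scene",b);print(u,tri(ray("wrist",267.5,237),ray("scene",180+517/3.5,125+383/3.5)))
E
```

```text
[0.53966684 0.1696534  0.081     ] [0.51207447 0.16968544 0.054     ] [0.36700909 0.17500225 0.054     ] -2.099016029353323 -1.7744262358173812
[[0.6   0.112 0.005]
 [0.474 0.136 0.005]
 [0.5   0.263 0.005]
 [0.623 0.235 0.005]] [0.5493178  0.18652283 0.005     ]
[326.40439273 232.04158587] (array([0.35937985, 0.17623557, 0.03397585]), [0.0009, 0.0009])
```

Call:
servo_tool(targets=[{"claw": 88, "dp": [0.083, -0.02, 0], "twist": -0.023}, {"claw": 88, "dp": [0.082, -0.021, 0], "twist": 0}, {"claw": 88, "dp": [0, 0, 0.1], "twist": 0}, {"claw": 88, "dp": [0, 0, 0.1], "twist": 0}, {"claw": 88, "dp": [0, 0, 0.1], "twist": 0}, {"claw": 88, "dp": [0, 0, 0.1], "twist": 0}, {"claw": 88, "dp": [0, 0, 0.1], "twist": 0}, {"claw": 88, "dp": [0, 0, 0.1], "twist": 0}, {"claw": 88, "dp": [0, 0, 0.1], "twist": 0}, {"claw": 88, "dp": [0, 0, 0.07], "twist": 0}, {"claw": 88, "dp": [0, 0, 0.04], "twist": 0}, {"claw": 88, "dp": [0, 0, 0.027], "twist": 0}, {"claw": 88, "dp": [0, 0, 0], "twist": 0}, {"claw": 88, "dp": [0, 0, 0], "twist": 0}])

```text
time: 4.87
eef_pos: [0.4924, 0.1703, 0.039]
tool_rot: [1.0, -0.024, 0.001, -0.0]
wrist_force: [0.3, -0.2, -0.1]
gripper_width: 0.0879
grasp_force: 0.0
```

Right on target; closing the fingers.

Call:
servo_tool(targets=[{"claw": 5, "dp": [0, 0, 0], "twist": 0}, {"claw": 5, "dp": [0, 0, 0], "twist": 0}, {"claw": 5, "dp": [0, 0, 0], "twist": 0}, {"claw": 5, "dp": [0, 0, 0], "twist": 0}, {"claw": 5, "dp": [0, 0, 0], "twist": 0}, {"claw": 5, "dp": [0, 0, 0], "twist": 0}, {"claw": 5, "dp": [0, 0, 0], "twist": 0}, {"claw": 5, "dp": [0, 0, 0], "twist": 0}, {"claw": 5, "dp": [0, 0, 0], "twist": 0}, {"claw": 5, "dp": [0, 0, 0], "twist": 0}, {"claw": 5, "dp": [0, 0, 0], "twist": 0}, {"claw": 5, "dp": [0, 0, 0], "twist": 0}])

```text
time: 5.87
eef_pos: [0.4915, 0.1707, 0.0382]
tool_rot: [1.0, -0.024, -0.0, -0.0]
wrist_force: [-1.3, -0.2, 0.5]
gripper_width: 0.0198
grasp_force: 29.4
```

Call:
servo_tool(targets=[{"claw": 5, "dp": [0, 0, -0.05], "twist": 0}, {"claw": 5, "dp": [0, 0, -0.09], "twist": 0}, {"claw": 5, "dp": [0, 0, -0.09], "twist": -0.066}, {"claw": 5, "dp": [0, 0, -0.09], "twist": -0.066}, {"claw": 5, "dp": [0, 0, -0.09], "twist": -0.066}, {"claw": 5, "dp": [0, 0, -0.09], "twist": -0.066}, {"claw": 5, "dp": [0, 0, -0.09], "twist": -0.066}, {"claw": 5, "dp": [0, 0, -0.09], "twist": -0.066}, {"claw": 5, "dp": [0, 0, -0.09], "twist": -0.067}, {"claw": 5, "dp": [0, 0, -0.09], "twist": -0.067}, {"claw": 5, "dp": [0, 0, -0.02], "twist": 0}, {"claw": 5, "dp": [0, 0, 0], "twist": 0}])

```text
time: 6.87
eef_pos: [0.4925, 0.1707, 0.3038]
tool_rot: [0.925, 0.381, 0.002, 0.001]
wrist_force: [1.5, -0.0, -4.1]
gripper_width: 0.0198
grasp_force: 29.9
```

Call:
servo_tool(targets=[{"claw": 5, "dp": [-0.04, 0.04, 0], "twist": 0}, {"claw": 5, "dp": [-0.0736, 0.076, 0], "twist": 0}, {"claw": 5, "dp": [-0.0736, 0.076, 0], "twist": 0}, {"claw": 5, "dp": [-0.0736, 0.076, 0], "twist": 0}, {"claw": 5, "dp": [-0.0736, 0.076, 0], "twist": 0}, {"claw": 5, "dp": [-0.0736, 0.076, 0], "twist": 0}, {"claw": 5, "dp": [-0.0736, 0.076, 0], "twist": 0}, {"claw": 5, "dp": [-0.0736, 0.076, 0], "twist": 0}, {"claw": 5, "dp": [-0.0736, 0.076, 0], "twist": 0}, {"claw": 5, "dp": [-0.0736, 0.076, 0], "twist": 0}, {"claw": 5, "dp": [-0.0736, 0.076, 0], "twist": 0}, {"claw": 5, "dp": [-0.0736, 0.076, 0], "twist": 0}, {"claw": 5, "dp": [-0.0736, 0.076, 0], "twist": 0}, {"claw": 5, "dp": [-0.0736, 0.076, 0], "twist": 0}, {"claw": 5, "dp": [-0.0736, 0.076, 0], "twist": 0}, {"claw": 5, "dp": [-0.0736, 0.076, 0], "twist": 0}, {"claw": 5, "dp": [-0.034, 0.036, 0], "twist": 0}, {"claw": 5, "dp": [0, 0, 0], "twist": 0}, {"claw": 5, "dp": [0, 0, 0], "twist": 0}, {"claw": 5, "dp": [0, 0, 0], "twist": 0}])

```text
time: 8.53
eef_pos: [0.4992, -0.3357, 0.3005]
tool_rot: [0.924, 0.382, -0.0, -0.002]
wrist_force: [0.2, 0.1, -3.0]
gripper_width: 0.0193
grasp_force: 29.9
```

```bash
python3 - <<'E'
from h import *
s=observe();M=R.from_quat(s["tool_rot"]).as_matrix();print(s["time"],s["eef_pos"],"yaw",np.degrees(np.arctan2(M[1,0],M[0,0])),s["wrist_force"],s["ft_torque"])
h=np.array(s["eef_pos"])+.0475*M[:,0]
im={c:grab_frame(c) for c in ["scene","side","wrist"]}
for c in im:
  print(c,"pred face",proj(c,h+[0,0,-.0335]),"top",proj(c,h+[0,0,.0425]),"pin",proj(c,[.534,-.304,.109]))
u,v=proj("side",h).astype(int)
a=im["side"][max(v-70,0):v+70,u-80:u+80];u,v=proj("scene",h).astype(int)
b=im["scene"][max(v-70,0):v+70,u-80:u+80]
out=np.hstack([cv2.resize(x,(400,350),interpolation=cv2.INTER_CUBIC) for x in (a,b)])
cv2.imwrite("pics/c1.png",out);print(proj("side",h).astype(int),proj("scene",h).astype(int))
E
```

```text
8.5333 [ 0.49919222 -0.33566873  0.30054922] yaw 44.94548122517722 [ 0.19069875  0.06578512 -3.0295219 ] [-0.11029664  0.0382646  -0.01043144]
scene pred face [214.48920094 104.18528112] top [211.83848637  86.47197787] pin [218.76435612 135.97808011]
side pred face [341.12719281 257.27263385] top [344.083654   240.09653037] pin [336.29335441 289.09649964]
wrist pred face [273.89325565 169.34200378] top [273.1747185  225.39392736] pin [276.70529149 133.65663078]
[342 249] [213  96]
```

View pics/c1.png

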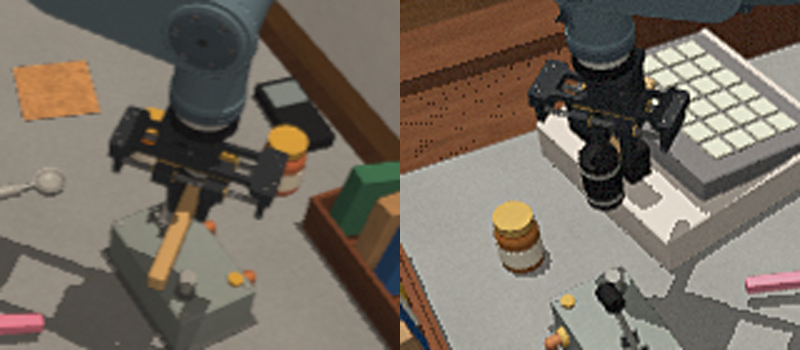

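```bash
python3 - <<'E'
from h import *
for q in [(308,92),(268,130),(190,85),(200,65)]: print(q,[atz("scene",*q,z).round(3)[:2] for z in (0,.05,.1)])
for q in [(387,408),(310,325),(348,332),(370,375)]: print(q,[atz("side",*q,z).round(3)[:2] for z in (0,.05,.1)])
E
```

```text
(308, 92) [array([ 0.084, -0.446]), array([ 0.113, -0.403]), array([ 0.141, -0.36 ])]
(268, 130) [array([ 0.324, -0.336]), array([ 0.343, -0.297]), array([ 0.362, -0.258])]
(190, 85) [array([ 0.507, -0.7  ]), array([ 0.519, -0.647]), array([ 0.531, -0.595])]
(200, 65) [array([ 0.424, -0.794]), array([ 0.44 , -0.738]), array([ 0.455, -0.681])]
(387, 408) [array([ 0.526, -0.663]), array([ 0.506, -0.677]), array([ 0.487, -0.69 ])]
(310, 325) [array([ 0.432, -0.336]), array([ 0.416, -0.363]), array([ 0.401, -0.389])]
(348, 332) [array([ 0.538, -0.405]), array([ 0.518, -0.429]), array([ 0.498, -0.453])]
(370, 375) [array([ 0.53, -0.56]), array([ 0.511, -0.577]), array([ 0.491, -0.595])]
```

```bash
python3 - <<'E'
from h import *
for a,b in [((216,80),(348,355)),((201,65),(325,332)),((232,93),(371,378)),((201,65),(371,378)),((232,93),(325,332)),((268,130),(310,325)),((190,85),(387,408))]:
  print(tri(ray("scene",*a),ray("side",*b)))
E
```

```text
(array([ 0.44564143, -0.53532101,  0.13970887]), [0.0022, 0.0022])
(array([ 0.44254803, -0.50830322,  0.22705846]), [0.0548, 0.0548])
(array([ 0.44303615, -0.56255279,  0.06269278]), [0.0659, 0.0659])
(array([ 0.46814456, -0.62140395,  0.15214714]), [0.0007, 0.0007])
(array([ 0.41838907, -0.44691804,  0.13908323]), [0.0014, 0.0014])
(array([ 0.37880857, -0.33253944,  0.03450068]), [0.0476, 0.0476])
(array([ 0.51409344, -0.67063964,  0.02834032]), [0.0006, 0.0006])
```

Measurement shows the register's black bar standing to about z = 0.15 near (0.42,-0.45), just under the handle's end. I'll turn to yaw 30° to clear it, then descend to 30 mm above the pin.

Call:
servo_tool(targets=[{"claw": 5, "dp": [0, 0, 0], "twist": 0.0556}, {"claw": 5, "dp": [0, 0, 0], "twist": 0.0556}, {"claw": 5, "dp": [0, 0, 0], "twist": 0.0556}, {"claw": 5, "dp": [-0.004, -0.036, 0], "twist": 0}, {"claw": 5, "dp": [0, 0, 0.08], "twist": 0}, {"claw": 5, "dp": [0, 0, 0.09], "twist": 0}, {"claw": 5, "dp": [0, 0, 0.09], "twist": 0}, {"claw": 5, "dp": [0, 0, 0.09], "twist": 0}, {"claw": 5, "dp": [0, 0, 0.075], "twist": 0}, {"claw": 5, "dp": [0, 0, 0], "twist": 0}, {"claw": 5, "dp": [0, 0, 0], "twist": 0}, {"claw": 5, "dp": [0, 0, 0], "twist": 0}])

```text
time: 9.68
eef_pos: [0.494, -0.3286, 0.1766]
tool_rot: [0.966, 0.259, 0.001, 0.001]
wrist_force: [-0.1, -0.7, -3.1]
gripper_width: 0.0196
grasp_force: 29.9
```

```bash
python3 - <<'E'
from h import *
s=observe();M=R.from_quat(s["tool_rot"]).as_matrix();print(s["time"],s["eef_pos"],"yaw",np.degrees(np.arctan2(M[1,0],M[0,0])),s["wrist_force"],s["ft_torque"])
h=np.array(s["eef_pos"])+.0475*M[:,0]
im={c:grab_frame(c) for c in ["scene","side"]};o=[]
for c in im:
  u,v=proj(c,h).astype(int)
  for p,col in ((h+[0,0,-.0335],(0,0,255)),(h+[0,0,.0425],(0,255,0)),(np.array([.534,-.304,.109]),(255,0,0))):
    q=proj(c,p);print(c,q.round(1));x=im[c]
  o.append(cv2.resize(im[c][v-40:v+40,u-50:u+50],(400,320),interpolation=cv2.INTER_CUBIC));print(u,v)
cv2.imwrite("pics/c2.png",np.hstack(o))
E
```

```text
9.6833 [ 0.49399521 -0.32857846  0.17656904] yaw 30.004274183285936 [-0.0919573  -0.71072837 -3.13088221] [-0.07609467  0.10124418 -0.00771599]
scene [217.4 129.5]
scene [215.1 114.2]
scene [218.8 136. ]
216 122
side [337.8 282.8]
side [340.5 267.8]
side [336.3 289.1]
338 276
```

View pics/c2.png

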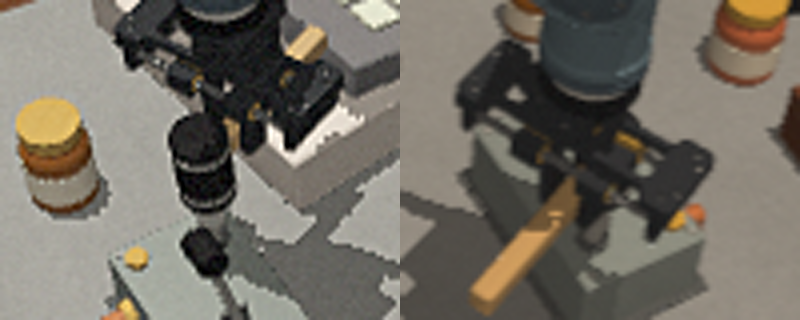

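The head is over the pin with no sag, its face about 34 mm above the pin head. Striking now.

Call:
servo_tool(targets=[{"claw": 5, "dp": [0, 0, 0.048], "twist": 0}, {"claw": 5, "dp": [0, 0, 0.055], "twist": 0}, {"claw": 5, "dp": [0, 0, 0.055], "twist": 0}, {"claw": 5, "dp": [0, 0, 0], "twist": 0}])

```text
time: 10.12
eef_pos: [0.4935, -0.3293, 0.1278]
tool_rot: [0.966, 0.258, 0.0, 0.001]
wrist_force: [0.3, -3.4, 1.9]
gripper_width: 0.0197
grasp_force: 30.0
```

Call:
servo_tool(targets=[{"claw": 5, "dp": [0, 0, -0.06], "twist": 0}, {"claw": 5, "dp": [0, 0, -0.09], "twist": 0}, {"claw": 5, "dp": [0, 0, -0.09], "twist": 0}, {"claw": 5, "dp": [0, 0, -0.09], "twist": 0}, {"claw": 5, "dp": [0, 0, -0.09], "twist": 0}, {"claw": 5, "dp": [0, 0, -0.09], "twist": 0}, {"claw": 5, "dp": [0, 0, -0.06], "twist": 0}, {"claw": 5, "dp": [0, 0, 0], "twist": 0}, {"claw": 5, "dp": [0, 0, 0], "twist": 0}])

```text
time: 10.87
eef_pos: [0.4936, -0.3288, 0.3006]
tool_rot: [0.966, 0.259, 0.001, 0.002]
wrist_force: [0.0, 0.6, -3.2]
gripper_width: 0.0197
grasp_force: 30.0
```

```bash
python3 - <<'E'
from h import *
s=observe();M=R.from_quat(s["tool_rot"]).as_matrix();print(s["time"],s["eef_pos"],"yaw",np.degrees(np.arctan2(M[1,0],M[0,0])),s["ft_torque"])
h=np.array(s["eef_pos"])+.0475*M[:,0]
k=[.557-.1175-.0055,-.245-.012+.0547,.0925]
im={c:grab_frame(c) for c in ["scene","side"]};o=[]
for c in im:
  print(c,"face",proj(c,h+[0,0,-.0335]),"top",proj(c,h+[0,0,.0425]),"knob tripped",proj(c,k),[(round(b["position"][1]*560),round(b["position"][0]*420),round(b["p"],2)) for b in boxes_of("lever_knob",c)[:3]])
o=[cv2.resize(im["scene"][60:200,160:300],(400,400),interpolation=cv2.INTER_CUBIC),cv2.resize(im["side"][200:340,270:410],(400,400),interpolation=cv2.INTER_CUBIC)]
cv2.imwrite("pics/c3.png",np.hstack(o))
E
```

```text
10.8667 [ 0.4936169  -0.32878284  0.30055736] yaw 29.9768425054442 [-0.08823648  0.10708578  0.02480379]
scene face [213.5737665  103.77303554] top [210.88026665  86.05077975] knob tripped [256.86322754 149.32471184] [(254, 153, 0.49)]
side face [342.15792549 257.78003625] top [345.16295938 240.60553079] knob tripped [295.85593856 277.90812296] [(299, 272, 0.63), (260, 171, 0.57)]
```

View pics/c3.png

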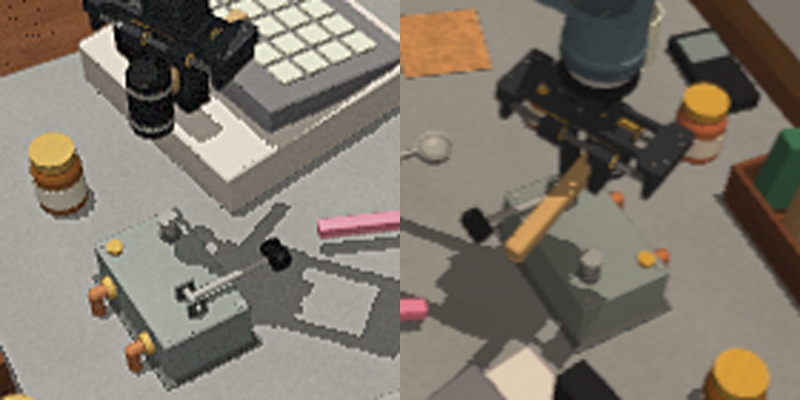

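The lever is down, its knob at (256,149) in the scene and (296,278) in the side view, both as predicted for the tripped state. The pin is back up. Carrying the mallet back.

Call:
servo_tool(targets=[{"claw": 5, "dp": [0.03, -0.05, 0], "twist": 0}, {"claw": 5, "dp": [0.055, -0.0924, 0], "twist": 0}, {"claw": 5, "dp": [0.055, -0.0924, 0], "twist": 0}, {"claw": 5, "dp": [0.055, -0.0924, 0], "twist": 0}, {"claw": 5, "dp": [0.055, -0.0924, 0], "twist": 0}, {"claw": 5, "dp": [0.055, -0.0924, 0], "twist": 0}, {"claw": 5, "dp": [0.055, -0.0924, 0], "twist": 0}, {"claw": 5, "dp": [0.055, -0.0924, 0], "twist": 0}, {"claw": 5, "dp": [0.055, -0.0924, 0], "twist": 0}, {"claw": 5, "dp": [0.055, -0.0924, 0], "twist": 0}, {"claw": 5, "dp": [0.055, -0.0924, 0], "twist": 0}, {"claw": 5, "dp": [0.055, -0.0924, 0], "twist": 0}, {"claw": 5, "dp": [0.055, -0.0924, 0], "twist": 0}, {"claw": 5, "dp": [0.055, -0.0924, 0], "twist": 0}, {"claw": 5, "dp": [0.055, -0.0924, 0], "twist": 0}, {"claw": 5, "dp": [0.055, -0.0924, 0], "twist": 0}, {"claw": 5, "dp": [0.025, -0.042, 0], "twist": 0}, {"claw": 5, "dp": [0, 0, 0], "twist": 0.06}, {"claw": 5, "dp": [0, 0, 0], "twist": 0.075}, {"claw": 5, "dp": [0, 0, 0], "twist": 0.075}])

```text
time: 12.73
eef_pos: [0.4989, 0.1888, 0.297]
tool_rot: [0.996, 0.094, -0.001, -0.0]
wrist_force: [0.1, -0.6, -2.2]
gripper_width: 0.0197
grasp_force: 30.0
```

Call:
servo_tool(targets=[{"claw": 5, "dp": [0, 0, 0], "twist": 0.075}, {"claw": 5, "dp": [0, 0, 0], "twist": 0.075}, {"claw": 5, "dp": [0, 0, 0.05], "twist": 0.003}, {"claw": 5, "dp": [0, 0, 0.09], "twist": 0}, {"claw": 5, "dp": [0, 0, 0.09], "twist": 0}, {"claw": 5, "dp": [0, 0, 0.09], "twist": 0}, {"claw": 5, "dp": [0, 0, 0.09], "twist": 0}, {"claw": 5, "dp": [0, 0, 0.09], "twist": 0}, {"claw": 5, "dp": [0, 0, 0.09], "twist": 0}, {"claw": 5, "dp": [0, 0, 0.09], "twist": 0}, {"claw": 5, "dp": [0, 0, 0.08], "twist": 0}, {"claw": 5, "dp": [0, 0, 0.05], "twist": 0}, {"claw": 5, "dp": [0, 0, 0], "twist": 0}, {"claw": 5, "dp": [0, 0, 0], "twist": 0}, {"claw": 5, "dp": [0, 0, 0], "twist": 0}])

```text
time: 13.98
eef_pos: [0.5006, 0.188, 0.0561]
tool_rot: [1.0, -0.024, 0.0, -0.0]
wrist_force: [0.4, -0.1, -3.8]
gripper_width: 0.02
grasp_force: 30.0
```

Face about 17 mm above the mat; lowering slowly to contact.

Call:
servo_tool(targets=[{"claw": 5, "dp": [0, 0, 0.02], "twist": 0}, {"claw": 5, "dp": [0, 0, 0.02], "twist": 0}, {"claw": 5, "dp": [0, 0, 0.012], "twist": 0}, {"claw": 5, "dp": [0, 0, 0.006], "twist": 0}, {"claw": 5, "dp": [0, 0, 0], "twist": 0}, {"claw": 5, "dp": [0, 0, 0], "twist": 0}, {"claw": 5, "dp": [0, 0, 0], "twist": 0}])

```text
time: 14.57
eef_pos: [0.5004, 0.1877, 0.0381]
tool_rot: [1.0, -0.024, 0.0, -0.0]
wrist_force: [-0.6, 0.7, -3.4]
gripper_width: 0.0194
grasp_force: 30.0
```

Call:
servo_tool(targets=[{"claw": 5, "dp": [0, 0, 0.004], "twist": 0}, {"claw": 5, "dp": [0, 0, 0], "twist": 0}, {"claw": 5, "dp": [0, 0, 0], "twist": 0}])

```text
time: 14.82
eef_pos: [0.5003, 0.1876, 0.0367]
tool_rot: [1.0, -0.024, 0.0, -0.0]
wrist_force: [-0.1, 0.3, -1.7]
gripper_width: 0.0194
grasp_force: 30.0
```

Call:
servo_tool(targets=[{"claw": 35, "dp": [0, 0, 0], "twist": 0}, {"claw": 60, "dp": [0, 0, 0], "twist": 0}, {"claw": 60, "dp": [0, 0, 0], "twist": 0}, {"claw": 60, "dp": [0, 0, 0], "twist": 0}, {"claw": 60, "dp": [0, 0, 0], "twist": 0}, {"claw": 60, "dp": [0, 0, -0.02], "twist": 0}, {"claw": 60, "dp": [0, 0, -0.06], "twist": 0}, {"claw": 60, "dp": [0, 0, -0.09], "twist": 0}, {"claw": 60, "dp": [0, 0, -0.09], "twist": 0}, {"claw": 60, "dp": [0, 0, -0.09], "twist": 0}, {"claw": 60, "dp": [0, 0, -0.09], "twist": 0}, {"claw": 60, "dp": [0, 0, -0.09], "twist": 0}, {"claw": 60, "dp": [0, 0, -0.09], "twist": 0}, {"claw": 60, "dp": [0, 0, -0.05], "twist": 0}, {"claw": 60, "dp": [0, 0, 0], "twist": 0}])

```text
time: 16.07
eef_pos: [0.5025, 0.188, 0.2425]
tool_rot: [1.0, -0.023, 0.004, -0.001]
wrist_force: [0.5, 0.8, -0.2]
gripper_width: 0.0598
grasp_force: 0.0
```

```bash
python3 - <<'E'
from h import *
s=observe();M=R.from_quat(s["tool_rot"]).as_matrix();print(s["time"],s["eef_pos"],"yaw",np.degrees(np.arctan2(M[1,0],M[0,0])))
im={c:grab_frame(c) for c in ["scene","side"]}
for c in im:
  print(c,"top",proj(c,[.548,.186,.081]),"face",proj(c,[.548,.186,.005]))
o=[cv2.resize(im["scene"][180:320,220:360],(400,400),interpolation=cv2.INTER_CUBIC),cv2.resize(im["side"][160:300,210:350],(400,400),interpolation=cv2.INTER_CUBIC)]
cv2.imwrite("pics/c4.png",np.hstack(o))
E
```

```text
16.0667 [0.50245487 0.18800608 0.24249284] yaw -2.692219977651436
scene top [278.30700295 254.15455019] face [277.87823565 264.10637533]
side top [284.07261907 201.38333985] face [283.75472839 214.74210979]
```

View pics/c4.png

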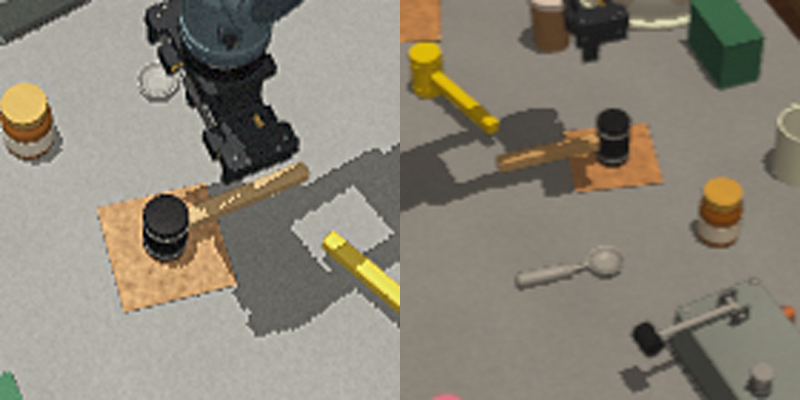

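The mallet stands upright on the mat at (165,225) in the crop, matching the predicted position. Now over to the dropped knob.

Call:
servo_tool(targets=[{"claw": 70, "dp": [0, 0, 0], "twist": -0.043}, {"claw": 70, "dp": [0, 0, 0], "twist": -0.0425}, {"claw": 70, "dp": [-0.013, 0.049, 0], "twist": 0}, {"claw": 70, "dp": [-0.0262, 0.0981, 0], "twist": 0}, {"claw": 70, "dp": [-0.0262, 0.0981, 0], "twist": 0}, {"claw": 70, "dp": [-0.0262, 0.0981, 0], "twist": 0}, {"claw": 70, "dp": [-0.0262, 0.0981, 0], "twist": 0}, {"claw": 70, "dp": [-0.0262, 0.0981, 0], "twist": 0}, {"claw": 70, "dp": [-0.0262, 0.0981, 0], "twist": 0}, {"claw": 70, "dp": [-0.0262, 0.0981, 0], "twist": 0}, {"claw": 70, "dp": [-0.0262, 0.0981, 0], "twist": 0}, {"claw": 70, "dp": [-0.0262, 0.0981, 0], "twist": 0}, {"claw": 70, "dp": [-0.0262, 0.0981, 0], "twist": 0}, {"claw": 70, "dp": [-0.0262, 0.0981, 0], "twist": 0}, {"claw": 70, "dp": [-0.0262, 0.0981, 0], "twist": 0}, {"claw": 70, "dp": [-0.013, 0.049, 0], "twist": 0}, {"claw": 70, "dp": [0, 0, 0], "twist": 0}, {"claw": 70, "dp": [0, 0, 0], "twist": 0}, {"claw": 70, "dp": [0, 0, 0], "twist": 0}])

```text
time: 17.75
eef_pos: [0.4313, -0.2013, 0.2364]
tool_rot: [0.999, 0.044, -0.001, -0.001]
wrist_force: [0.6, -0.6, 0.1]
gripper_width: 0.0699
grasp_force: 0.0
```

```bash
python3 - <<'E'
from h import *
s=observe();M=R.from_quat(s["tool_rot"]).as_matrix();print(s["time"],s["eef_pos"],"yaw",np.degrees(np.arctan2(M[1,0],M[0,0])))
im=grab_frame("wrist");cv2.imwrite("pics/w2.png",im)
print("knob",proj("wrist",[.434,-.2023,.0925]),"pin",proj("wrist",[.534,-.304,.109]),"hinge",proj("wrist",[.5515,-.19,.09]))
E
```

```text
17.75 [ 0.43130063 -0.20129218  0.23637879] yaw 4.992961316574879
knob [275.87192225 194.49726532] pin [432.39214435  77.53397706] hinge [273.43012112  38.28853694]
```

View pics/w2.png

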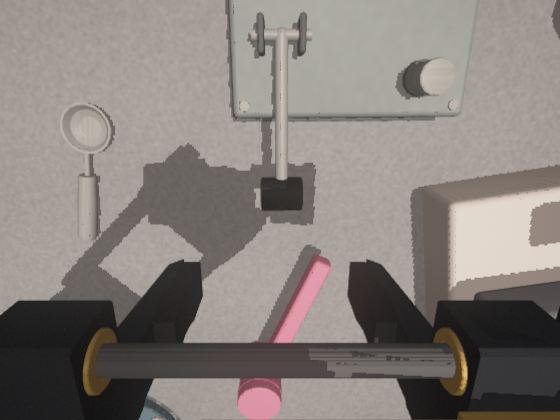

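The wrist view shows the knob at (282,193), the lever rod running straight up to the hinge at (281,35), and the pink mallet nearer the robot with its handle end at (320,262).

```bash
python3 - <<'E'
from h import *
print("knob",atz("wrist",282,193,.0925),"hinge",atz("wrist",281,36,.092),"pin",atz("wrist",434,75,.109))
print("pink end",atz("wrist",320,262,.05),"head",atz("wrist",258,393,.08))
print(tri(ray("wrist",282,193),ray("side",295.9,277.7)),tri(ray("wrist",282,193),ray("scene",256.2,148.9)))
E
```

```text
knob [ 0.4357452  -0.20726989  0.0925    ] hinge [ 0.55321622 -0.1953631   0.092     ] pin [ 0.53573592 -0.30473411  0.109     ]
pink end [ 0.35354337 -0.25517382  0.05      ] head [ 0.20617544 -0.20331486  0.08      ]
(array([ 0.43489022, -0.20568806,  0.09594101]), [0.0023, 0.0023]) (array([ 0.43450325, -0.20741048,  0.08919339]), [0.0003, 0.0003])
```

Call:
servo_tool(targets=[{"claw": 70, "dp": [0.011, 0.017, 0], "twist": 0}, {"claw": 70, "dp": [0, 0, 0.09], "twist": 0}, {"claw": 70, "dp": [0, 0, 0.09], "twist": 0}, {"claw": 70, "dp": [0, 0, 0.09], "twist": 0}, {"claw": 70, "dp": [0, 0, 0.09], "twist": 0}, {"claw": 70, "dp": [0, 0, 0.09], "twist": 0}, {"claw": 70, "dp": [0, 0, 0.055], "twist": 0}, {"claw": 70, "dp": [0, 0, 0], "twist": 0}, {"claw": 70, "dp": [0, 0, 0], "twist": 0}, {"claw": 28, "dp": [0, 0, 0], "twist": 0}, {"claw": 28, "dp": [0, 0, 0], "twist": 0}, {"claw": 28, "dp": [0, 0, 0], "twist": 0}, {"claw": 28, "dp": [0, 0, 0], "twist": 0}, {"claw": 28, "dp": [0, 0, 0], "twist": 0}, {"claw": 28, "dp": [0, 0, 0], "twist": 0}, {"claw": 28, "dp": [0, 0, 0], "twist": 0}, {"claw": 28, "dp": [0, 0, 0], "twist": 0}])

```text
time: 19.22
eef_pos: [0.4357, -0.2061, 0.0867]
tool_rot: [0.999, 0.043, 0.0, -0.001]
wrist_force: [-0.8, 5.4, 6.8]
gripper_width: 0.0337
grasp_force: 30.0
```

Call:
servo_tool(targets=[{"claw": 28, "dp": [0.0042, 0, -0.0498], "twist": 0}, {"claw": 28, "dp": [0.0103, 0, -0.0489], "twist": 0}, {"claw": 28, "dp": [0.0163, 0, -0.0472], "twist": 0}, {"claw": 28, "dp": [0.0221, 0, -0.0448], "twist": 0}, {"claw": 28, "dp": [0.0275, 0, -0.0417], "twist": 0}, {"claw": 28, "dp": [0.0325, 0, -0.0379], "twist": 0}, {"claw": 28, "dp": [0.037, -0.001, -0.0336], "twist": 0}, {"claw": 28, "dp": [0, 0, 0], "twist": 0}, {"claw": 28, "dp": [0, 0, 0], "twist": 0}])

```text
time: 19.97
eef_pos: [0.4795, -0.202, 0.178]
tool_rot: [0.999, 0.044, -0.001, -0.001]
wrist_force: [-7.7, 4.1, 8.5]
gripper_width: 0.0334
grasp_force: 30.0
```

Call:
servo_tool(targets=[{"claw": 28, "dp": [0.0409, -0.001, -0.0287], "twist": 0}, {"claw": 28, "dp": [0.0441, -0.001, -0.0234], "twist": 0}, {"claw": 28, "dp": [0.0467, -0.001, -0.0177], "twist": 0}, {"claw": 28, "dp": [0.0486, 0, -0.0118], "twist": 0}, {"claw": 28, "dp": [0.0497, 0, -0.0056], "twist": 0}, {"claw": 28, "dp": [0.05, 0, 0.0006], "twist": 0}, {"claw": 28, "dp": [0.0495, 0, 0.0068], "twist": 0}, {"claw": 28, "dp": [0, 0, 0], "twist": 0}, {"claw": 28, "dp": [0, 0, 0], "twist": 0}, {"claw": 28, "dp": [0, 0, 0], "twist": 0}])

```text
time: 20.8
eef_pos: [0.5789, -0.1927, 0.2015]
tool_rot: [0.999, 0.044, 0.0, -0.001]
wrist_force: [0.1, 4.9, 2.8]
gripper_width: 0.0332
grasp_force: 30.0
```

Call:
servo_tool(targets=[{"claw": 28, "dp": [0.006, 0, 0], "twist": 0}, {"claw": 28, "dp": [0, 0, 0], "twist": 0}, {"claw": 42, "dp": [0, 0, 0], "twist": 0}, {"claw": 70, "dp": [0, 0, 0], "twist": 0}, {"claw": 70, "dp": [0, 0, 0], "twist": 0}, {"claw": 70, "dp": [0, 0, 0], "twist": 0}, {"claw": 70, "dp": [0, 0, 0], "twist": 0}, {"claw": 70, "dp": [0, 0, -0.03], "twist": 0}, {"claw": 70, "dp": [0, 0, -0.08], "twist": 0}, {"claw": 70, "dp": [0, 0, -0.08], "twist": 0}, {"claw": 70, "dp": [0, 0, -0.08], "twist": 0}, {"claw": 70, "dp": [0, 0, -0.08], "twist": 0}, {"claw": 70, "dp": [-0.08, 0, 0], "twist": 0}, {"claw": 70, "dp": [-0.08, 0, 0], "twist": 0}, {"claw": 70, "dp": [-0.08, 0, 0], "twist": 0}, {"claw": 70, "dp": [-0.08, 0, 0], "twist": 0}, {"claw": 70, "dp": [-0.08, 0, 0], "twist": 0}, {"claw": 70, "dp": [0, 0, 0], "twist": 0}, {"claw": 70, "dp": [0, 0, 0], "twist": 0}])

```text
time: 22.38
eef_pos: [0.4607, -0.2041, 0.3075]
tool_rot: [0.999, 0.043, 0.001, 0.001]
wrist_force: [0.3, -0.1, 0.4]
gripper_width: 0.0703
grasp_force: 0.0
```

```bash
python3 - <<'E'
from h import *
s=observe();print(s["time"],s["eef_pos"],s["wrist_force"])
# compare with the start pictures without viewing: lever patch correlation and shift of everything
for c,(u0,v0,u1,v1) in {"scene":(205,130,232,165),"side":(318,225,350,275)}.items():
    a=cv2.imread(f"pics/{c}0.png");b=grab_frame(c);cv2.imwrite(f"pics/{c}9.png",b)
    m=cv2.matchTemplate(b[v0-15:v1+15,u0-15:u1+15],a[v0:v1,u0:u1],cv2.TM_CCOEFF_NORMED);_,p,_,l=cv2.minMaxLoc(m);print(c,p,np.array(l)-15)
    d=lambda im:np.argwhere(im[v0-10:v1,u0-5:u1+5].max(2)<45).mean(0)
    print(d(a),d(b),[(round(x["position"][1]*560),round(x["position"][0]*420),round(x["p"],2)) for x in boxes_of("lever_knob",c)[:3]])
a=cv2.imread("pics/side9.png")[195:325,240:400];cv2.imwrite("pics/f.png",cv2.resize(a,None,fx=5,fy=4.6,interpolation=cv2.INTER_CUBIC))
E
```

```text
22.3833 [ 0.46072668 -0.20411996  0.30746764] [ 0.32245101 -0.06953543  0.41497475]
scene 0.9973592758178711 [0 0]
[26.34653465 17.48514851] [26.68627451 17.74509804] [(218, 148, 0.46)]
side 0.6853293180465698 [0 0]
[26.31506849 22.50684932] [20.54065041 12.73577236] [(335, 244, 0.66), (334, 286, 0.44)]
```

View pics/f.png

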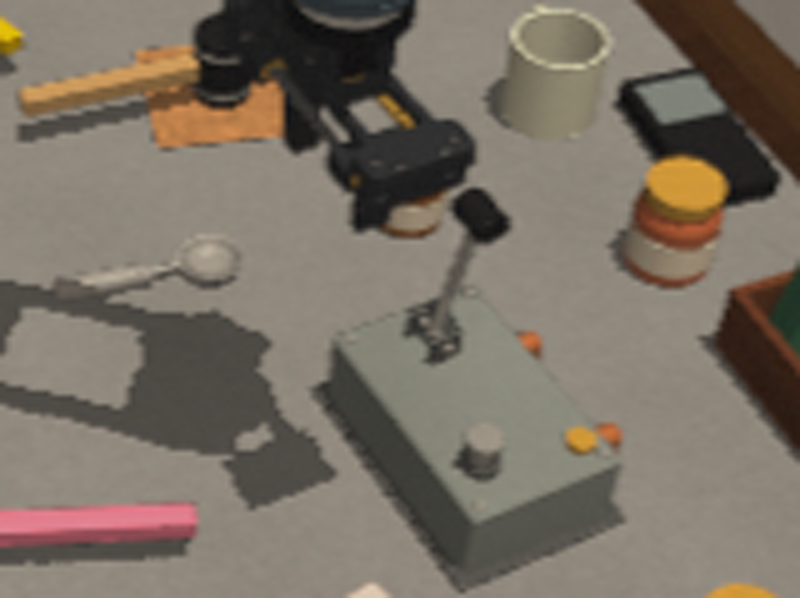

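The knob is at (482,215), exactly where it started, so the lever is fully set. The pin is up at (484,440), the mallet stands on the mat, and nothing else has moved. Handing in.

```bash
python3 -c "
from bench import *
print(finish_job())"
```

```text
the job is handed in; nothing more can be done
None
```

I struck the test pin with the mallet and the lever dropped, then stood the mallet back head-down on its mat and lifted the lever to its rear stop; final pictures show it as at the start with the pin up, but the hand-in returned no verdict and the blow's speed (about 0.2 m/s commanded) was not measured.

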